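# Register a thumb piano in the corner of a jig

### The arm

A 6-joint arm with a two-finger parallel gripper is mounted at the origin on the work surface. World frame = base frame: x ahead of the robot, y to its left, z up, the work surface at z = 0. Lengths are in mm, angles in rad, forces in N, time in s.
With the tool pointing down it reaches from about 300 to 775 mm from the base axis. Payload 14.6 kg.
Tool frame: the origin (TCP) lies at the very end of the fingers, on their centre line; the grasp point (between the pads) lies 19 mm behind it; z points along the fingers, y is the line along which they close (so a half turn about z gives the same grasp; the last joint's range is limited). The gripper opens to 94 mm and grips with 3 to 60 N. Pads are 16 mm wide; open, the fingers measure 119 mm over their backs; the gripper's body (75 mm by 177 mm) begins 78 mm behind the grasp point.
Start: joints at [-1.324, 0.3, 1.521, -0, 1.321, -0.067], TCP at [169.764, -523.134, 173.746] pointing down, gripper open.
Joint ranges: [-3.03, 3.03], [-0.79, 2.21], [0.23, 2.52], [-1.04, 4.18], [0, 3.07], [-2.55, 2.55]. Speed limits (rad/s): [2.22, 2.22, 2.57, 3.14, 3.14, 3.14].

### API

Orientations are given as [roll, pitch, yaw] about the fixed x, y, z axes, in that order (R = Rz(yaw) Ry(pitch) Rx(roll)).
In Python, from cell import manip, camera, get_calibration gives the robot as it stands. The module is installed in compiled form; this text tells all that it offers.
- The arm moves only by the tool jog_arm, never from a script. Its argument "plan" is one flat list of numbers, 6 for each row, row after row: the shift along the world's x, y, z in m, then the turn, a rotation vector about the world's x, y, z in degrees. A call has 1 to 20 rows; each row is the pose to reach, as a shift and turn from the pose commanded when the call began; what a row does not reach only later rows make up. A row lasts 1/10 s, in which the tool goes at most 50 mm and 8.59 degrees, less where a joint would pass 70% of its speed; a pose out of reach is approached as far as the arm can. A call with a gripper value outside its range is refused whole. "claw" is the finger opening in m, from 0 to 0.094, set as the call begins (left out, the last holds). The fingers move at their own pace and stop on an object; "force" is the grip in N (left out, the last holds). Time passes only in rows, so rows that repeat a pose let the fingers close. It gives the time, the measured TCP pose, the force, the opening and the grip force at its end, in the units of the state.
- manip.read_state(): the state, without advancing time (a new reading comes with each control period).
- camera(name): name is "scene" or "side" or "wrist"; returns (picture, depth): 420x560x3 uint8, red, green, blue; 420x560 float32, mm along the optical axis (not along the pixel's ray), 0 where there is no reading.
- get_calibration(name): a dict with "fx", "fy", "cx", "cy" (pixels), "origin" and "attitude" of the camera in the world. Camera axes: x right, y down, z forward; pixel columns grow to the right and rows downward; lengths in mm; the calibration is good to about 2 mm. A picture is of the moment at which its call begins: read the wrist's pose just before it. get_calibration takes no time and is no camera call; for the wrist camera it gives the pose at the moment of the call.
- manip.sign_off(): hands the job in; it is judged then, once.
The state is a dict: "clock": time; "joints": joint angles; "qd": joint speeds; "effort": joint torques, N m; "eef_pos": TCP position; "eef_rot": TCP orientation; "wrist_force": force on the tool from outside, world axes, zero at the start; "moment": the same for the moment, N m; "finger_gap": finger opening in mm; "finger_force": force on a finger pad.
Only numpy, scipy, OpenCV 4.12 (cv2) and the standard library are available. Lean on these libraries where they do the work, as an engineer would, in place of code of your own. Each camera call takes 0.05 s, during which the arm holds its last target. There are 200 camera calls.

### The job

Push the wooden thumb piano along the jig's baseboard, never lifting it or tipping it up, until its long side lies flat against the aluminium fence and its end rests against the red stop, snug in the corner so it can be drilled. Do not shift the red stop, which is clamped and must keep its setting, and leave the glue bottle, the jar and the hammer where they are. Then take the hand away.

Things in the scene. Friction and masses are not known exactly. Their poses are not given: they have to be found in the camera images.
- kalimba: thumb piano: flat pale wood block, steel tines on top, 92 (own x) x 150 (own y) x 32 mm high (tines to 37, look only), about 0.35 kg, too wide to grip. Origin: centre of underside, z up. Starts loose on the baseboard, turned up to 0.3 rad from the jig; its +x long side goes to the fence, its +y end to the stop. Slides under 1 to 4 N, peaks of 12 N as it starts.
- jig: fixed jig: brown baseboard 300 (own x) x 460 (own y) x 12 mm thick; origin: centre of underside, z up. An aluminium fence runs its whole length along own y on the far side: working face, looking to -x, at own x +115 mm, back at +140, top 40 mm above the bench. With the piano home its origin is at own x +69 mm.
- stop_face (a point): foot of the red stop's working face, on the baseboard's top; axes parallel to the jig's. Face looks to jig -y, spans jig x +44 to +114 mm (point at +69), jig y +80 to +140 by episode. Block 26 mm thick behind it, top 42 mm above the bench; arm and black clamp knob on the fence, to 66 mm. Slips only above about 80 N. Piano home: its origin 75 mm from here towards jig -y.
- glue: white glue bottle with orange cap, standing on the bench left of the jig, diameter 56 mm, 150 mm high, origin at the centre of its underside. Leave alone.
- jar: small amber jar with brass cap standing on the near left corner of the baseboard, diameter 52 mm, 65 mm high, origin at the centre of its underside. Leave alone.
- hammer: hammer with red handle lying on the bench to the right of the jig, about 260 mm long, head to its +x; origin underneath it about the middle. Leave alone.
Things that resemble listed ones, but are neither listed nor needed, are in the scene too. There is more than one size of the kalimba; the one meant has the size given above.

How it is judged (in metres and radians):
At the end, for the whole second after the job is handed in: The thumb piano lies flat and still on the baseboard, within 3 mm of touching the fence and within 3 mm of touching the red stop, square to the fence within 0.03 rad; the stop within 5 mm of its setting; glue and jar upright within 20 mm and hammer within 30 mm of where they were (x of kalimba in the frame of jig above 0.066 m and y of kalimba in the frame of stop_face between -0.078 and -0.07 m and angle between the x axis of kalimba and the x axis of jig, either way round below 0.03 rad and z of kalimba in the frame of jig below 0.015 m and angle between kalimba's own z axis and vertical below 0.04 rad and linear speed of kalimba below 0.01 m/s and distance of stop_face from where it was at the start of the episode below 0.005 m and distance of each of glue, jar from where it was at the start of the episode below 0.02 m and distance of hammer from where it was at the start of the episode below 0.03 m and angle between each of glue, jar's own z axis and vertical below 0.2 rad).
It fails at once if the thumb piano was lifted more than 10 mm off the baseboard (z of kalimba in the frame of jig above 0.022 m).
It fails at once if the thumb piano was tipped up by more than 0.15 rad (angle between kalimba's own z axis and vertical above 0.15 rad).
It fails at once if the red stop was shifted by more than 5 mm (distance of stop_face from where it was at the start of the episode above 0.005 m).
It fails at once if the glue bottle, the jar (20 mm) or the hammer (30 mm) was moved (distance of any of glue, jar from where it was at the start of the episode above 0.02 m or distance of hammer from where it was at the start of the episode above 0.03 m).
It also fails if it takes over 48 s, if anything falls off the work surface, if the arm or the gripper's body presses on something with over 40 N, if the wrist force passes 120 N, or if a joint passes its speed limit or range.

## Working session

There is one attempt and no reset: what is moved stays moved. The work goes in short steps, Python scripts to look and compute and a tool call to move; the robot and the scene stay as the last step left them, time stands still between calls to the robot, and variables do not carry over. Pictures are saved under pics/ and viewed, at most 10 in all, crops included, and the job is handed in when it is done.

Besides the shell and the picture viewer there is one more tool, called after ">>>" as name(argument=value, ...), one argument or row to a line, values as JSON. jog_arm: Moves the arm, as the interface text tells. Its arguments: {"type":"object","properties":{"plan":{"type":"array"},"claw":{"type":"number"},"force":{"type":"number"}},"required":["plan"]}

```bash
mkdir -p pics; cat > h.py <<'E'
import numpy as np, cv2
from cell import manip, camera, get_calibration
def snap(n,f=None):
    c=get_calibration(n); p,d=camera(n)
    np.savez('%s.npz'%(f or n),p=p,d=d)
    if f: cv2.imwrite('pics/%s.png'%f,p[:,:,::-1])
    return p,d,c
def Rm(c):
    a=np.array(c['attitude'],float)
    if a.shape==(3,3): return a
    r,p,y=a
    cr,sr,cp,sp,cy,sy=np.cos(r),np.sin(r),np.cos(p),np.sin(p),np.cos(y),np.sin(y)
    return np.array([[cy,-sy,0],[sy,cy,0],[0,0,1]])@np.array([[cp,0,sp],[0,1,0],[-sp,0,cp]])@np.array([[1,0,0],[0,cr,-sr],[0,sr,cr]])
def ray(c,uv,z):
    uv=np.atleast_2d(np.array(uv,float)); d=np.c_[(uv[:,0]-c['cx'])/c['fx'],(uv[:,1]-c['cy'])/c['fy'],np.ones(len(uv))]@Rm(c).T
    o=np.array(c['origin']); return o+d*((z-o[2])/d[:,2])[:,None]
def cloud(c,d):
    v,u=np.mgrid[:d.shape[0],:d.shape[1]]
    P=np.stack([(u-c['cx'])/c['fx']*d,(v-c['cy'])/c['fy']*d,d],-1)@Rm(c).T+np.array(c['origin']); P[d==0]=np.nan
    return P
E
python3 - <<'E'
from h import *
print(manip.read_state())
for n in('scene','side'):
    p,d,c=snap(n,n+'0'); print(n,c)
E
```

```text
{'clock': 0.0, 'joints': array([-1.32358723e+00,  3.00500332e-01,  1.52158329e+00, -6.86650747e-06,
        1.32070917e+00, -6.65989829e-02]), 'qd': array([-2.18512193e-03, -8.38685709e-04,  6.53702520e-04, -8.53896503e-04,
       -4.54866403e-04,  8.03734543e-05]), 'effort': array([ 2.63013448e-03, -5.31798470e+01, -3.52729261e+01,  7.09083793e-02,
        2.43888900e-02, -9.54641678e-05]), 'eef_pos': array([ 169.69662683, -522.84556301,  173.16938731]), 'eef_rot': array([-3.14039473e+00, -7.32332433e-05,  3.13809740e-01]), 'wrist_force': array([ 0.32177298,  1.46614638, -0.16050372]), 'moment': array([ 0.02947401, -0.0274785 ,  0.00094962]), 'finger_force': 0.0, 'finger_gap': 93.88555240429953}
scene {'fx': 419.3881810198959, 'fy': 419.3881810198959, 'cx': 280.44786349083887, 'cy': 212.53121404458628, 'origin': array([1083.8147997 ,  593.83897962,  787.0205325 ]), 'attitude': array([-2.25977115,  0.01988145,  2.37265446])}
side {'fx': 434.100588492354, 'fy': 434.100588492354, 'cx': 277.00890039154393, 'cy': 206.6821794560109, 'origin': array([230.10553068, 996.01642286, 885.35382482]), 'attitude': array([-2.24248389,  0.00684905, -2.91457271])}
```

View pics/scene0.png

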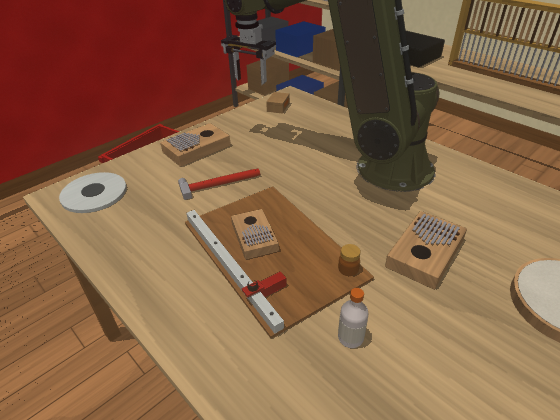

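View pics/side0.png

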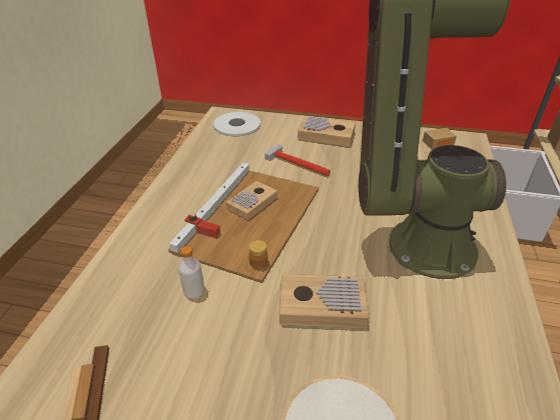

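The pictures show three thumb pianos: on the baseboard at scene (255,232), one behind the hammer at (195,143), and a larger one at (427,247). The one on the baseboard is the candidate. The fence runs from (192,213) to (280,325), with the stop at (266,286), jar at (349,260), glue at (353,320) and hammer at (220,182).

```bash
cat > m.py <<'E'
from h import *
def measure(n,f):
    c=get_calibration(n); z=np.load(f+'.npz'); p,d=z['p'],z['d']; P=cloud(c,d)
    hsv=cv2.cvtColor(p,cv2.COLOR_RGB2HSV); H,S,V=[hsv[...,i].astype(int) for i in range(3)]
    def xy(m): return P[m][:,:2].astype(np.float32)
    def big(m):
        k,l,s,_=cv2.connectedComponentsWithStats(m.astype(np.uint8)); i=1+s[1:,4].argmax(); return l==i
    X,Y,Z=P[...,0],P[...,1],P[...,2]
    roi=(X>300)&(X<900)&(Y>-350)&(Y<350)
    return c,p,P,H,S,V,roi,xy,big
E
python3 - <<'E'
from m import *
for n in('scene','side'):
    c,p,P,H,S,V,roi,xy,big=measure(n,n+'0')
    Z=P[...,2]
    for nm,m in(('fence',roi&(S<45)&(V>130)&(Z>28)&(Z<50)),('red',roi&((H<6)|(H>174))&(S>170)&(Z>36)&(Z<50)),('board',roi&(abs(Z-12)<5)&(H<16)&(V<170)&(S>90)),
      ('piano',roi&(Z>38)&(Z<52)&(H>8)&(H<25)&(S>50)),('amber',roi&(Z>20)&(Z<75)&(S>150)&(H>12)&(H<25))):
        m=big(m); q=xy(m); uv=np.argwhere(m)[:,::-1].mean(0)
        print(n,nm,m.sum(),uv.round(),'z',np.median(P[m][:,2]).round(1),[np.round(v,1) for v in cv2.minAreaRect(q)], cv2.boxPoints(cv2.minAreaRect(q)).round().tolist())
E
```

```text
scene fence 824 [220. 249.] z 39.7 [array([669.2, -95.4]), array([326.6,  24.9]), np.float64(79.4)] [[627.0, -254.0], [651.0, -258.0], [712.0, 63.0], [687.0, 67.0]]
scene red 265 [271. 281.] z 42.1 [array([658.6,  97. ]), array([27.2, 74.3]), np.float64(79.7)] [[620.0, 90.0], [693.0, 77.0], [698.0, 104.0], [624.0, 117.0]]
scene board 10012 [285. 258.] z 11.8 [array([555.3,  -8.1]), array([463.3, 302.1]), np.float64(79.4)] [[364.0, -208.0], [661.0, -264.0], [746.0, 192.0], [449.0, 247.0]]
scene piano 1345 [416. 255.] z 45.5 [array([344.8, 289.1]), array([ 97.6, 126.3]), np.float64(4.8)] [[291.0, 348.0], [301.0, 222.0], [399.0, 230.0], [388.0, 356.0]]
scene amber 345 [349. 264.] z 47.2 [array([484.7, 190.7]), array([32.5, 50.9]), np.float64(31.5)] [[458.0, 204.0], [484.0, 161.0], [512.0, 177.0], [485.0, 221.0]]
side fence 461 [222. 190.] z 42.1 [array([669.5, -99.8]), array([334.3,  29.3]), np.float64(79.8)] [[625.0, -262.0], [654.0, -267.0], [714.0, 62.0], [685.0, 67.0]]
side red 145 [207. 226.] z 44.4 [array([658. ,  96.8]), array([26.9, 73.6]), np.float64(78.8)] [[619.0, 91.0], [692.0, 76.0], [697.0, 103.0], [625.0, 117.0]]
side board 1377 [234. 225.] z 13.8 [array([558.2,  -4.5]), array([454.8, 234. ]), np.float64(79.9)] [[403.0, -208.0], [634.0, -249.0], [713.0, 199.0], [483.0, 240.0]]
side piano 1343 [299. 292.] z 47.1 [array([348.4, 285.8]), array([ 97.1, 129. ]), np.float64(0.6)] [[299.0, 350.0], [301.0, 221.0], [398.0, 222.0], [396.0, 351.0]]
side amber 248 [258. 259.] z 46.9 [array([473., 196.]), array([49.3, 31.7]), np.float64(17.1)] [[445.0, 204.0], [454.0, 174.0], [501.0, 188.0], [492.0, 218.0]]
```

```bash
python3 -c "
import cv2
a=cv2.imread('pics/scene0.png')[170:340,170:390]
cv2.imwrite('pics/crop0.png',cv2.resize(a,None,fx=3.5,fy=3.5,interpolation=2))"
```

```text
(no output)
```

View pics/crop0.png

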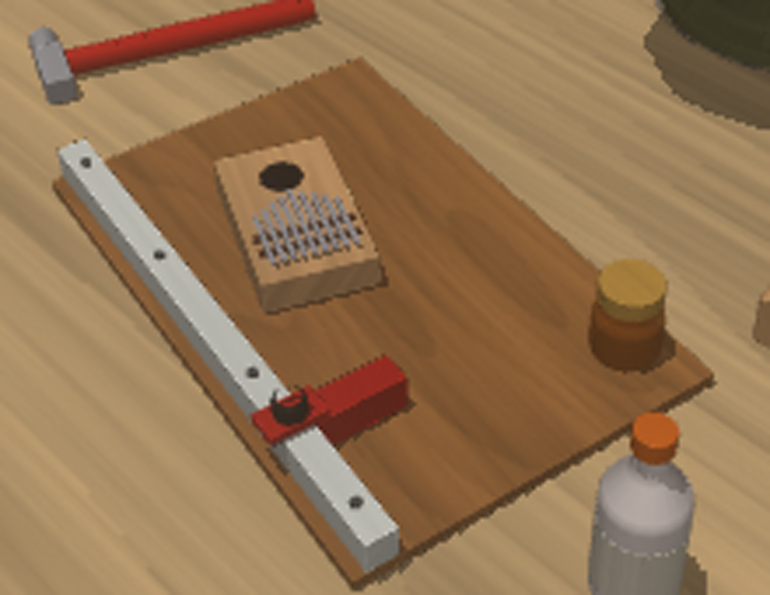

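The crop confirms the choice: the piano lies loose on the baseboard at scene (255,232), turned slightly. Fence and stop lie beyond it and the path between them is free.

```bash
cat >> m.py <<'E'
J0=np.array([555.3,-8.1]); a=np.deg2rad(79.5); ey=np.array([np.cos(a),np.sin(a)]); ex=np.array([ey[1],-ey[0]])
def tojig(q): q=np.atleast_2d(q)-J0; return np.c_[q@ex,q@ey]
def piano(n,f):
    c,p,P,H,S,V,roi,xy,big=measure(n,f)
    j=tojig(P[...,:2].reshape(-1,2)).reshape(P.shape[:2]+(2,)); Z=P[...,2]
    b=(j[...,0]>-140)&(j[...,0]<113)&(j[...,1]>-225)&(j[...,1]<125)
    m=b&(Z>37)&(Z<52)&~(((H<6)|(H>174))&(S>150))
    m=big(cv2.morphologyEx(m.astype(np.uint8),cv2.MORPH_CLOSE,np.ones((3,3)))>0)&np.isfinite(Z)
    r=cv2.minAreaRect(tojig(xy(m)).astype(np.float32)); return m.sum(),r,cv2.boxPoints(r).round(1),cv2.boxPoints(cv2.minAreaRect(xy(m))).round(1)
E
python3 - <<'E'
from m import *
for n in('scene','side'):
    print(n,*piano(n,n+'0'))
    c,p,P,H,S,V,roi,xy,big=measure(n,n+'0')
    m=big(roi&((H<6)|(H>174))&(S>170)&(P[...,2]>36)&(P[...,2]<50)); j=tojig(xy(m)); print('stop',np.percentile(j,[1,99],0))
    m=big(roi&(S<45)&(V>130)&(P[...,2]>36)&(P[...,2]<50)); j=tojig(xy(m)); print('fence',np.percentile(j,[2,98],0),np.polyfit(j[:,1],j[:,0],1))
E
```

```text
scene 1344 ((19.288843154907227, -57.69679260253906), (154.38125610351562, 92.73180389404297), 74.96207427978516) [[ -45.5 -120.2]
 [  44.  -144.3]
 [  84.1    4.8]
 [  -5.5   28.9]] [[ 488.6 -118. ]
 [ 572.3 -158. ]
 [ 638.9  -18.7]
 [ 555.2   21.3]]
stop [[ 46.14570526 108.9814981 ]
 [116.45276312 135.29858433]]
fence [[ 116.27558599 -219.82288945]
 [ 139.71060565   93.14075335]] [1.75086016e-03 1.28169299e+02]
side 903 ((20.49188804626465, -58.74187469482422), (150.869873046875, 96.20667266845703), 75.52449035644531) [[ -44.9 -119.8]
 [  48.2 -143.8]
 [  85.9    2.3]
 [  -7.2   26.3]] [[ 489.3 -117.7]
 [ 576.5 -158.3]
 [ 640.2  -21.5]
 [ 553.    19.1]]
stop [[ 45.40110327 108.75389852]
 [115.69375406 134.55147914]]
fence [[ 116.02390924 -223.2158731 ]
 [ 141.31960861   88.29269031]] [-2.78257294e-03  1.27898230e+02]
```

>>> jog_arm(
  plan=[0.296,0.472,0,0,0,-28.5,0.296,0.472,0,0,0,-28.5,0.296,0.472,0,0,0,-28.5,0.296,0.472,0,0,0,-28.5,0.296,0.472,0,0,0,-28.5,0.296,0.472,0,0,0,-28.5,0.296,0.472,0,0,0,-28.5,0.296,0.472,0,0,0,-28.5,0.296,0.472,0,0,0,-28.5,0.296,0.472,0,0,0,-28.5,0.296,0.472,0,0,0,-28.5,0.296,0.472,0,0,0,-28.5,0.296,0.472,0,0,0,-28.5,0.296,0.472,0,0,0,-28.5,0.296,0.472,0,0,0,-28.5],
  claw=0.094,
)

```text
clock: 1.6
eef_pos: [465.2, -52.3, 173.7]
eef_rot: [3.141, 0.0, -0.185]
wrist_force: [0.3, 0.4, -0.3]
finger_gap: 93.8
finger_force: 0.0
```

```bash
python3 - <<'E'
from m import *
p,d,c=snap('wrist','wrist1'); print(c['origin'].round(),(c['attitude']).round(3)); P=cloud(c,d)
print(np.nanmin(P.reshape(-1,3),0).round(),np.nanmax(P.reshape(-1,3),0).round())
print(piano('wrist','wrist1'))
E
```

```text
[530. -64. 385.] [ 2.908e+00 -1.000e-03 -1.758e+00]
[ 170. -421.   -3.] [730. 342. 344.]
(np.int64(11859), ((19.585763931274414, -59.69829559326172), (150.44517517089844, 92.2528076171875), 74.85710906982422), array([[ -44.6, -120.3],
       [  44.5, -144.4],
       [  83.8,    0.9],
       [  -5.3,   25. ]], dtype=float32), array([[ 489.5, -118.2],
       [ 572.7, -158.1],
       [ 637.8,  -22.5],
       [ 554.6,   17.4]], dtype=float32))
```

View pics/wrist1.png

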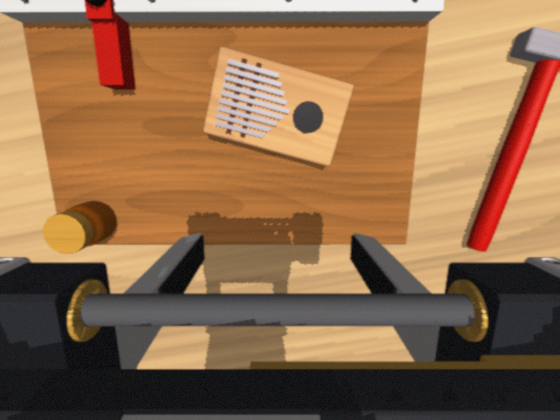

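The wrist view shows the piano at (280,105), 150 x 92 mm at jig (19.6,-59.7), turned -15°. The fence is along the top, the stop at (112,55), and the fingers are clear on the near side.

>>> jog_arm(
  plan=[0,0,-0.04,0,0,0,0,0,-0.08,0,0,0,0,0,-0.12,0,0,0,0,0,-0.145,0,0,0,0,0,-0.153,0,0,0,0.01,-0.002,-0.153,0,0,0,0.02,-0.004,-0.153,0,0,0,0.024,-0.0045,-0.153,0,0,0],
)

```text
clock: 2.45
eef_pos: [491.9, -56.3, 22.3]
eef_rot: [3.142, -0.003, -0.184]
wrist_force: [-0.2, 0.0, 0.7]
finger_gap: 94.0
finger_force: 0.0
```

>>> jog_arm(
  plan=[0.003,-0.0005,0,0,0,0,0.006,-0.001,0,0,0,0,0.009,-0.0015,0,0,0,0,0.012,-0.002,0,0,0,0,0.015,-0.003,0,0,0,0,0.018,-0.0035,0,0,0,0,0.021,-0.004,0,0,0,0,0.024,-0.0045,0,0,0,0,0.027,-0.005,0,0,0,0,0.03,-0.0055,0,0,0,0,0.033,-0.006,0,0,0,0,0.036,-0.0065,0,0,0,0,0.036,-0.0065,0,0,0,0],
)

```text
clock: 3.75
eef_pos: [526.1, -62.2, 20.7]
eef_rot: [-3.142, -0.0, -0.184]
wrist_force: [-0.1, -0.4, 0.5]
finger_gap: 94.1
finger_force: 0.0
```

```bash
python3 - <<'E'
from m import *
s=manip.read_state(); print(s['clock'],s['eef_pos'].round(1),tojig(s['eef_pos'][:2]).round(1),s['wrist_force'].round(1))
snap('wrist','w2'); snap('scene','s2'); print(*piano('wrist','w2')[:3]); print(*piano('scene','s2')[:2])
E
```

```text
3.75 [526.1 -62.2  20.7] [[-18.9 -58.5]] [-0.1 -0.4  0.5]
31790 ((19.299968719482422, -59.335365295410156), (149.70884704589844, 92.24353790283203), 74.89202880859375) [[ -44.7 -119.6]
 [  44.3 -143.6]
 [  83.3    0.9]
 [  -5.7   25. ]]
1334 ((19.587297439575195, -57.49285888671875), (153.00204467773438, 92.24147033691406), 74.6582260131836)
```

View pics/s2.png

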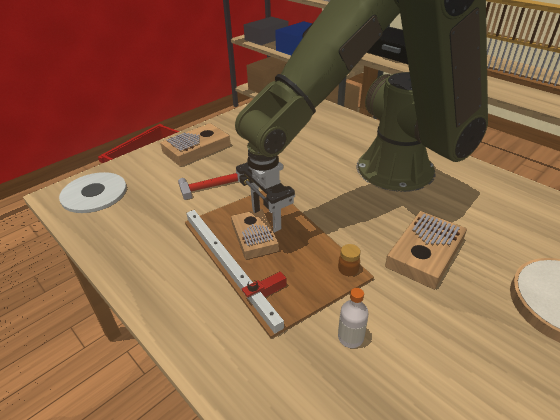

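View pics/w2.png

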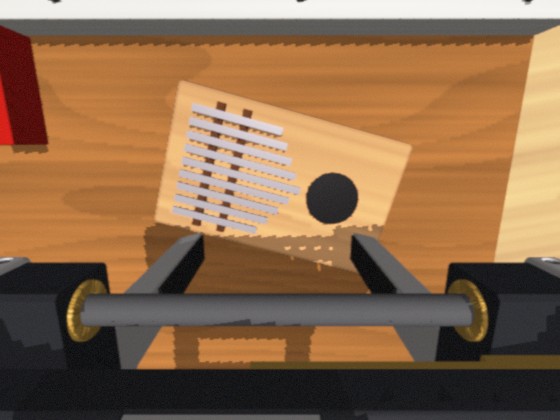

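The tool reports a position overlapping the piano's near edge, yet neither the piano nor the force changed. I'll check where the fingertips really are.

```bash
python3 - <<'E'
from m import *
c=get_calibration('wrist'); z=np.load('w2.npz'); P=cloud(c,z['d'])
for u,v in((190,238),(197,245),(200,255),(358,238),(365,250),(280,310),(280,150),(450,200),(330,245)): 
    q=P[v,u]; print('w',u,v,q.round(1),tojig(q[:2]).round(1))
c=get_calibration('scene'); z=np.load('s2.npz'); P=cloud(c,z['d']); 
z0=np.load('scene0.npz'); j=tojig(P[...,:2].reshape(-1,2)).reshape(420,560,2)
m=(abs(z0['d']-z['d'])>15)&(P[...,2]>3)&(P[...,2]<90)&(abs(j[...,0])<140)&(abs(j[...,1])<220)
k,l,s,ce=cv2.connectedComponentsWithStats(m.astype(np.uint8))
for i in range(1,k):
    if s[i,4]>15: q=P[l==i]; t=q[q[:,2]<np.percentile(q[:,2],25)]; print('s',s[i],q[:,2].min().round(1),t.mean(0).round(1),tojig(t[:,:2]).min(0).round(1),tojig(t[:,:2]).max(0).round(1))
s=manip.read_state(); print(s['wrist_force'],s['joints'].round(3))
E
```

```text
w 190 238 [544.2 -12.6  63.7] [[-10.1  -6.5]]
w 197 245 [540.  -16.7  66.6] [[-13.5 -11.2]]
w 200 255 [531.8 -15.1  61.4] [[-21.9 -11.1]]
w 358 238 [ 526.  -111.3   64.5] [[ -10.  -106.8]]
w 365 250 [ 524.1 -111.    79.2] [[ -11.9 -106.8]]
w 280 310 [551.1 -67.6 167.8] [[  6.7 -59.2]]
w 280 150 [584.4 -75.1  44.8] [[ 40.9 -60.5]]
w 450 200 [ 522.9 -195.4   11.8] [[   2.3 -190. ]]
w 330 245 [516.8 -96.7  44.4] [[-21.7 -94.1]]
s [252 199   8  14  82] 53.4 [ 518.6 -109.2   58.6] [ -28.1 -117.5] [ -11.  -102.8]
s [273 220   8  13  71] 53.3 [539.1  -6.4  62.5] [-27.1  -7. ] [-10.   3.]
[ 0.23421714  0.1446274  -0.40296198] [-0.187  0.435  1.725 -0.     0.981  1.568]
```

Both cameras put the fingertips at z≈53, about 33 mm above the reported TCP height, so they passed over the piano. I'll back off, lower in guarded steps and look again.

>>> jog_arm(
  plan=[-0.02,0.0035,0,0,0,0,-0.045,0.008,0,0,0,0,-0.061,0.011,0,0,0,0,-0.061,0.011,-0.005,0,0,0,-0.061,0.011,-0.012,0,0,0,-0.061,0.011,-0.018,0,0,0,-0.061,0.011,-0.02,0,0,0,-0.061,0.011,-0.02,0,0,0],
)

```text
clock: 4.65
eef_pos: [464.8, -51.2, 0.1]
eef_rot: [-3.142, 0.001, -0.184]
wrist_force: [-0.4, -0.3, -0.4]
finger_gap: 93.8
finger_force: 0.0
```

```bash
cat > tips.py <<'E'
from m import *
def tips(f):
    s=manip.read_state(); print(s['clock'],s['eef_pos'].round(1),tojig(s['eef_pos'][:2]).round(1),s['wrist_force'].round(1),s['finger_gap'])
    for n in('scene','side'):
        p,d,c=snap(n,f+n); z0=np.load(n+'0.npz'); P=cloud(c,d); j=tojig(P[...,:2].reshape(-1,2)).reshape(420,560,2)
        m=(abs(z0['d']-d)>6)&(P[...,2]<90)&(p.max(-1)<150)&(np.abs(p.max(-1).astype(int)-p.min(-1))<25)&(abs(j[...,0])<150)&(abs(j[...,1])<220)
        k,l,st,ce=cv2.connectedComponentsWithStats(m.astype(np.uint8))
        for i in range(1,k):
            if st[i,4]>15:
                q=P[l==i]; jj=tojig(q[:,:2]); print(n,st[i].tolist(),'zmin',q[:,2].min().round(1),jj.min(0).round(1),jj.max(0).round(1))
E
python3 -c "
from tips import *
tips('t3')"
```

```text
4.65 [ 4.648e+02 -5.120e+01  1.000e-01] [[-81.1 -58.8]] [-0.4 -0.3 -0.4] 93.78860849534642
scene [271, 193, 8, 17, 108] zmin 33.4 [ -91.9 -115. ] [ -71.5 -100.3]
scene [293, 212, 8, 17, 111] zmin 37.3 [-91.5  -6.7] [-71.4   4.5]
side [285, 184, 5, 14, 65] zmin 34.4 [ -89.8 -111.8] [ -72.9 -101.4]
side [271, 203, 6, 13, 71] zmin 40.4 [-90.5  -4.5] [-71.6   3.3]
```

At reported z=0, above a 12 mm board, there is no contact and the tips show at z≈33, so the offset is about +33 mm. I'll lower to tips ≈ 19 and push in jig +x.

>>> jog_arm(
  plan=[0,0,-0.005,0,0,0,0,0,-0.01,0,0,0,0,0,-0.014,0,0,0,0.01,-0.002,-0.014,0,0,0,0.02,-0.0035,-0.014,0,0,0,0.022,-0.004,-0.014,0,0,0,0.025,-0.0045,-0.014,0,0,0,0.028,-0.005,-0.014,0,0,0,0.031,-0.0055,-0.014,0,0,0,0.034,-0.006,-0.014,0,0,0,0.037,-0.0065,-0.014,0,0,0,0.04,-0.007,-0.014,0,0,0,0.043,-0.0075,-0.014,0,0,0,0.046,-0.008,-0.014,0,0,0,0.049,-0.009,-0.014,0,0,0,0.049,-0.009,-0.014,0,0,0],
)

```text
clock: 6.35
eef_pos: [514.3, -60.2, -13.2]
eef_rot: [-3.142, -0.001, -0.184]
wrist_force: [0.3, 0.3, -0.7]
finger_gap: 94.0
finger_force: 0.0
```

```bash
cat > st.py <<'E'
from m import *
import sys
s=manip.read_state(); print(s['clock'],s['eef_pos'].round(1),tojig(s['eef_pos'][:2]).round(1),s['wrist_force'].round(1))
for n in sys.argv[2:]:
    snap(n,sys.argv[1]+n); r=piano(n,sys.argv[1]+n); print(n,r[0],np.round(r[1][0],1),np.round(r[1][1],1),round(r[1][2],1))
    c,p,P,H,S,V,roi,xy,big=measure(n,sys.argv[1]+n)
    m=big(roi&((H<6)|(H>174))&(S>170)&(P[...,2]>36)&(P[...,2]<50)&(P[...,1]>0)); j=tojig(xy(m)); print(' stop',np.percentile(j,[1,99],0).round(1).tolist())
E
python3 st.py a wrist scene
```

```text
6.35 [514.3 -60.2 -13.2] [[-30.8 -58.7]] [ 0.3  0.3 -0.7]
wrist 53262 [ 21.9 -57.5] [157.5 111.5] 83.3Traceback (most recent call last):
  File "st.py", line 7, in <module>
    m=big(roi&((H<6)|(H>174))&(S>170)&(P[...,2]>36)&(P[...,2]<50)&(P[...,1]>0)); j=tojig(xy(m)); print(' stop',np.percentile(j,[1,99],0).round(1).tolist())
  File "m.py", line 7, in big
    k,l,s,_=cv2.connectedComponentsWithStats(m.astype(np.uint8)); i=1+s[1:,4].argmax(); return l==i
                                                                      ~~~~~~~~~~~~~~^^
ValueError: attempt to get argmax of an empty sequence
```

>>> jog_arm(
  plan=[0.003,-0.0005,0,0,0,0,0.006,-0.001,0,0,0,0,0.009,-0.0015,0,0,0,0,0.012,-0.002,0,0,0,0,0.015,-0.003,0,0,0,0,0.018,-0.0035,0,0,0,0,0.021,-0.004,0,0,0,0,0.024,-0.0045,0,0,0,0,0.027,-0.005,0,0,0,0,0.03,-0.0055,0,0,0,0,0.033,-0.006,0,0,0,0,0.036,-0.0065,0,0,0,0,0.038,-0.007,0,0,0,0,0.038,-0.007,0,0,0,0],
)

```text
clock: 7.8
eef_pos: [552.2, -67.2, -13.3]
eef_rot: [-3.142, -0.001, -0.184]
wrist_force: [-0.4, 0.4, 0.1]
finger_gap: 94.0
finger_force: 0.0
```

```bash
python3 st.py b scene side
```

```text
7.8 [552.2 -67.2 -13.3] [[  7.7 -58.7]] [-0.4  0.4  0.1]
scene 1523 [ 52.1 -61.2] [182.1 114.1] 89.5
 stop [[45.8, 108.7], [116.7, 135.1]]
side 524 [ 54.  -26.2] [112.2 109.6] 0.4
 stop [[46.3, 109.8], [135.3, 134.7]]
```

>>> jog_arm(
  plan=[0.002,-0.0004,0,0,0,0,0.004,-0.0007,0,0,0,0,0.0055,-0.001,0,0,0,0,0.0065,-0.0012,0,0,0,0],
)

```text
clock: 8.3
eef_pos: [558.3, -68.3, -13.2]
eef_rot: [-3.142, 0.0, -0.184]
wrist_force: [-4.2, 0.6, 3.4]
finger_gap: 94.0
finger_force: 1.8
```

>>> jog_arm(
  plan=[0.001,-0.0002,0,0,0,0,0.001,-0.0002,0,0,0,0],
)

```text
clock: 8.5
eef_pos: [559.0, -68.5, -13.3]
eef_rot: [3.142, 0.001, -0.184]
wrist_force: [-5.3, 0.8, 3.6]
finger_gap: 94.4
finger_force: 2.9
```

>>> jog_arm(
  plan=[-0.012,0.002,0,0,0,0,-0.025,0.0045,0,0,0,0,-0.025,0.0045,0.03,0,0,0,-0.025,0.0045,0.07,0,0,0,-0.025,0.0045,0.1,0,0,0,0.029,-0.123,0.1,0,0,90,0.029,-0.123,0.1,0,0,90,0.029,-0.123,0.1,0,0,90,0.029,-0.123,0.1,0,0,90,0.029,-0.123,0.1,0,0,90,0.029,-0.123,0.1,0,0,90,0.029,-0.123,0.1,0,0,90,0.029,-0.123,0.1,0,0,90,0.029,-0.123,0.1,0,0,90,0.029,-0.123,0.1,0,0,90,0.029,-0.123,0.1,0,0,90,0.029,-0.123,0.1,0,0,90],
)

```text
clock: 10.2
eef_pos: [588.6, -191.7, 86.8]
eef_rot: [3.141, 0.0, 1.388]
wrist_force: [0.3, -0.7, -0.2]
finger_gap: 94.0
finger_force: 0.0
```

>>> jog_arm(
  plan=[0,0,0,0,0,0,0,0,0,0,0,0,0,0,0,0,0,0],
  claw=0.05,
)

```text
clock: 10.5
eef_pos: [588.3, -191.6, 86.8]
eef_rot: [3.141, 0.0, 1.386]
wrist_force: [-0.3, -0.0, -0.7]
finger_gap: 73.4
finger_force: 0.0
```

```bash
python3 st.py c scene side wrist; python3 - <<'E'
from m import *
for n in('scene','side'):
    c=get_calibration(n); z=np.load('c'+n+'.npz'); z0=np.load(n+'0.npz'); P=cloud(c,z['d']); p=z['p']; j=tojig(P[...,:2].reshape(-1,2)).reshape(420,560,2)
    m=(abs(z0['d']-z['d'])>6)&(P[...,2]<160)&(P[...,2]>80)&(p.max(-1)<150)&(abs(j[...,1]+175)<40)
    k,l,st,ce=cv2.connectedComponentsWithStats(m.astype(np.uint8))
    for i in range(1,k):
        if st[i,4]>15: q=P[l==i]; jj=tojig(q[:,:2]); print(n,st[i].tolist(),'zmin',q[:,2].min().round(1),jj.min(0).round(1),jj.max(0).round(1))
E
```

```text
10.5 [ 588.3 -191.6   86.8] [[  65.9 -174.4]] [-0.3 -0.  -0.7]
scene 1382 [ 68.1 -46.1] [153.1  89.9] 90.0
 stop [[46.4, 109.0], [118.5, 134.6]]
side 869 [ 67.2 -47.4] [ 90.8 154.3] 0.0
 stop [[46.6, 108.5], [113.1, 134.4]]
wrist 17837 [ 68.1 -63.8] [119.4  90.4] 89.9
scene [373, 137, 5, 10, 19] zmin 82.4 [-506.7 -166.3] [-486.7 -135.5]
scene [225, 173, 8, 15, 83] zmin 119.8 [  14.8 -183.1] [  29.6 -160.8]
scene [196, 184, 9, 14, 74] zmin 119.3 [ 100.8 -183.2] [ 114.  -159.5]
side [240, 143, 5, 12, 44] zmin 119.7 [  99.2 -178.6] [ 112.7 -161.4]
side [263, 149, 5, 9, 37] zmin 127.1 [  18.2 -180.4] [  29.2 -160.4]Traceback (most recent call last):
  File "st.py", line 7, in <module>
    m=big(roi&((H<6)|(H>174))&(S>170)&(P[...,2]>36)&(P[...,2]<50)&(P[...,1]>0)); j=tojig(xy(m)); print(' stop',np.percentile(j,[1,99],0).round(1).tolist())
  File "m.py", line 7, in big
    k,l,s,_=cv2.connectedComponentsWithStats(m.astype(np.uint8)); i=1+s[1:,4].argmax(); return l==i
                                                                      ~~~~~~~~~~~~~~^^
ValueError: attempt to get argmax of an empty sequence
```

The piano is flush with the fence at jig y≈-46.5, and it needs about 80 mm towards the stop. Next I descend behind its -y end and push.

>>> jog_arm(
  plan=[0,0,-0.03,0,0,0,0,0,-0.06,0,0,0,0,0,-0.085,0,0,0,0,0,-0.095,0,0,0,0,0,-0.1,0,0,0,0.002,0.01,-0.1,0,0,0,0.0035,0.02,-0.1,0,0,0,0.0055,0.03,-0.1,0,0,0,0.007,0.038,-0.1,0,0,0,0.0075,0.041,-0.1,0,0,0,0.008,0.044,-0.1,0,0,0,0.0085,0.047,-0.1,0,0,0,0.0095,0.051,-0.1,0,0,0,0.01,0.055,-0.1,0,0,0,0.011,0.059,-0.1,0,0,0,0.0115,0.063,-0.1,0,0,0,0.0125,0.067,-0.1,0,0,0,0.013,0.071,-0.1,0,0,0,0.014,0.075,-0.1,0,0,0,0.014,0.075,-0.1,0,0,0],
)

```text
clock: 12.65
eef_pos: [602.3, -115.7, -13.4]
eef_rot: [-3.141, -0.0, 1.388]
wrist_force: [0.4, 0.2, -0.3]
finger_gap: 50.0
finger_force: 0.0
```

```bash
python3 st.py d scene side
```

```text
12.65 [ 602.3 -115.7  -13.4] [[ 65.8 -97.3]] [ 0.4  0.2 -0.3]
scene 1531 [ 63.7 -25.2] [185.3 101. ] 88.6
 stop [[46.5, 109.2], [114.7, 134.8]]
side 938 [ 68.1 -30. ] [ 91.6 194.1] 1.4
 stop [[46.4, 108.8], [141.2, 134.4]]
```

>>> jog_arm(
  plan=[0.0007,0.004,0,0,0,0,0.0015,0.008,0,0,0,0,0.0022,0.012,0,0,0,0,0.003,0.016,0,0,0,0,0.0037,0.02,0,0,0,0,0.0045,0.024,0,0,0,0,0.0052,0.028,0,0,0,0,0.006,0.032,0,0,0,0,0.0067,0.036,0,0,0,0,0.0073,0.039,0,0,0,0,0.0078,0.042,0,0,0,0,0.0081,0.0435,0,0,0,0,0.0081,0.0435,0,0,0,0],
)

```text
clock: 14.05
eef_pos: [610.6, -72.7, -13.2]
eef_rot: [3.141, -0.0, 1.387]
wrist_force: [0.2, 0.2, -0.7]
finger_gap: 49.7
finger_force: 0.0
```

>>> jog_arm(
  plan=[0.0004,0.002,0,0,0,0,0.0006,0.0035,0,0,0,0,0.0006,0.0035,0,0,0,0],
)

```text
clock: 14.35
eef_pos: [610.7, -72.4, -13.1]
eef_rot: [3.141, 0.004, 1.387]
wrist_force: [-5.2, -18.9, 1.0]
finger_gap: 50.3
finger_force: 9.9
```

>>> jog_arm(
  plan=[0.0002,0.001,0,0,0,0,0.0002,0.001,0,0,0,0],
)

```text
clock: 14.55
eef_pos: [610.6, -72.4, -13.1]
eef_rot: [3.142, 0.005, 1.386]
wrist_force: [-7.0, -25.4, 1.5]
finger_gap: 49.8
finger_force: 13.1
```

```bash
python3 st.py e scene side
```

```text
14.55 [610.6 -72.4 -13.1] [[ 66.1 -53.1]] [ -7.  -25.4   1.5]
scene 1624 [65.3 20.1] [190.5 100.2] 87.4
 stop [[45.5, 108.8], [115.8, 134.6]]
side 979 [67.5 29.2] [ 93.8 182.7] 2.0
 stop [[46.6, 109.2], [116.7, 133.3]]
```

>>> jog_arm(
  plan=[-0.002,-0.01,0,0,0,0,-0.006,-0.035,0,0,0,0,-0.008,-0.045,0.03,0,0,0,-0.008,-0.045,0.07,0,0,0,-0.011,-0.06,0.1,0,0,0,-0.011,-0.06,0.1,0,0,0],
)

```text
clock: 15.25
eef_pos: [602.1, -130.2, 91.6]
eef_rot: [3.134, 0.0, 1.386]
wrist_force: [0.2, 0.9, 0.1]
finger_gap: 49.9
finger_force: 0.0
```

```bash
python3 st.py f scene side; python3 - <<'E'
from m import *
# image gap: end line of piano top vs stop face (scene, ray-cast colours)
for n in('scene','side'):
    z=np.load('f'+n+'.npz'); print(n,piano(n,'f'+n)[2].tolist())
a=cv2.imread('pics/fscene.png')[195:345,170:330]; b=cv2.imread('pics/fside.png')[160:260,160:300]
cv2.imwrite('pics/cropf.png',np.hstack([cv2.resize(a,(427,400),interpolation=2),cv2.resize(b,(373,400),interpolation=2)]))
E
```

```text
15.25 [ 602.1 -130.2   91.6] [[  68.3 -111.5]] [0.2 0.9 0.1]
scene 1564 [68.1 34.9] [ 89.6 154.3] 0.0
 stop [[46.6, 109.3], [113.4, 134.4]]
side 949 [69.2 35.2] [162.2  93.2] 89.5
 stop [[46.9, 109.3], [111.5, 134.9]]
scene [[23.299999237060547, 112.0999984741211], [23.299999237060547, -42.20000076293945], [113.0, -42.20000076293945], [112.9000015258789, 112.0999984741211]]
side [[21.799999237060547, -45.400001525878906], [115.0999984741211, -46.29999923706055], [116.5, 115.9000015258789], [23.299999237060547, 116.69999694824219]]
```

View pics/cropf.png

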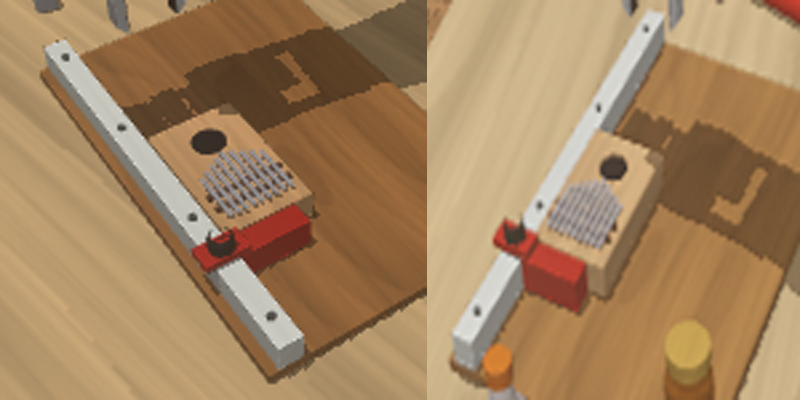

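The crops show the piano against the stop (scene crop ~(265,235)) and flush with the fence. The stop has not moved. I'll do one gentle square-up push along the long side to confirm.

>>> jog_arm(
  plan=[-0.061,0.155,0,0,0,-90,-0.061,0.155,0,0,0,-90,-0.061,0.155,0,0,0,-90,-0.061,0.155,0,0,0,-90,-0.061,0.155,0,0,0,-90,-0.061,0.155,0,0,0,-90,-0.061,0.155,0,0,0,-90,-0.061,0.155,0,0,0,-90,-0.061,0.155,0,0,0,-90,-0.061,0.155,0,0,0,-90,-0.061,0.155,0,0,0,-90,-0.061,0.155,0,0,0,-90,-0.061,0.155,-0.04,0,0,-90,-0.061,0.155,-0.08,0,0,-90,-0.061,0.155,-0.1,0,0,-90,-0.061,0.155,-0.1,0,0,-90],
  claw=0.094,
)

```text
clock: 16.95
eef_pos: [537.0, 26.7, -16.5]
eef_rot: [3.141, 0.006, -0.181]
wrist_force: [0.5, -0.8, 1.0]
finger_gap: 93.8
finger_force: 0.0
```

>>> jog_arm(
  plan=[0.008,-0.0015,0.002,0,0,0,0.016,-0.003,0.002,0,0,0,0.024,-0.0045,0.002,0,0,0,0.029,-0.0055,0.002,0,0,0,0.032,-0.006,0.002,0,0,0,0.034,-0.0063,0.002,0,0,0,0.036,-0.0066,0.002,0,0,0,0.037,-0.0068,0.002,0,0,0,0.038,-0.007,0.002,0,0,0,0.038,-0.007,0.002,0,0,0],
)

```text
clock: 17.95
eef_pos: [575.2, 19.8, -11.3]
eef_rot: [3.141, 0.005, -0.183]
wrist_force: [-15.0, 1.2, 10.1]
finger_gap: 93.9
finger_force: 7.4
```

>>> jog_arm(
  plan=[0.001,-0.0002,0,0,0,0,0.0015,-0.0003,0,0,0,0,0.0015,-0.0003,0,0,0,0],
)

```text
clock: 18.25
eef_pos: [575.1, 19.8, -11.3]
eef_rot: [3.141, 0.008, -0.183]
wrist_force: [-26.7, 3.4, 20.2]
finger_gap: 93.9
finger_force: 13.6
```

Firm contact at the same fence line. Now I'll back off and take the hand away.

>>> jog_arm(
  plan=[-0.008,0.0015,0,0,0,0,-0.03,0.0055,0,0,0,0,-0.05,0.009,0.01,0,0,0,-0.055,0.01,0.05,0,0,0,-0.055,0.01,0.1,0,0,0,-0.06,0.01,0.15,0,0,0,-0.1,0,0.2,0,0,0,-0.14,-0.05,0.2,0,0,0,-0.14,-0.1,0.2,0,0,0,-0.14,-0.15,0.2,0,0,0,-0.14,-0.2,0.2,0,0,0,-0.14,-0.2,0.2,0,0,0],
)

```text
clock: 19.45
eef_pos: [438.0, -184.2, 188.9]
eef_rot: [3.141, -0.001, -0.186]
wrist_force: [-0.0, 1.0, 0.6]
finger_gap: 93.8
finger_force: 0.0
```

```bash
python3 st.py g scene side; python3 - <<'E'
from m import *
for n in('scene','side'):
    c,p,P,H,S,V,roi,xy,big=measure(n,'f'+n); _,_,P2,*_=measure(n,'g'+n)
    z=np.load('g'+n+'.npz');z0=np.load(n+'0.npz')
    for nm,(x,y) in {'jar':(484,190),'glue':(560,300)}.items():
        for q in(cloud(c,z0['d']),cloud(c,z['d'])):
            m=(np.hypot(q[...,0]-x,q[...,1]-y)<70)&(q[...,2]>30); print(n,nm,m.sum(),q[m].mean(0).round(1))
E
```

```text
19.45 [ 438.  -184.2  188.9] [[ -83.2 -194.6]] [-0.   1.   0.6]
scene 1567 [67.9 35.4] [156.7  90.1] 89.9
 stop [[46.2, 109.2], [113.3, 135.2]]
side 949 [67.9 39.9] [ 90.1 167.6] 0.4
 stop [[46.9, 108.2], [115.5, 133.8]]
scene jar 497 [484.  190.9  62.4]
scene jar 500 [484.2 190.8  61.9]
scene glue 339 [618.7 317.2 118.4]
scene glue 333 [618.9 316.5 119.6]
side jar 403 [473.  193.4  63.1]
side jar 403 [473.  193.1  63. ]
side glue 649 [607.5 318.9  94. ]
side glue 648 [607.5 319.   94. ]
```

I want a close check of the gap at the stop before handing in.

>>> jog_arm(
  plan=[0,0.05,0,0,0,0,0.03,0.1,0,0,0,0,0.06,0.15,0,0,0,0,0.07,0.2,0,0,0,0,0.07,0.22,0,0,0,0,0.07,0.22,0,0,0,0,0.07,0.22,0,0,0,0],
)

```text
clock: 20.25
eef_pos: [508.2, 40.5, 188.7]
eef_rot: [3.141, 0.0, -0.181]
wrist_force: [1.3, -0.7, -0.2]
finger_gap: 93.9
finger_force: 0.0
```

```bash
python3 - <<'E'
from m import *
p,d,c=snap('wrist','wg'); P=cloud(c,d); j=tojig(P[...,:2].reshape(-1,2)).reshape(420,560,2); Z=P[...,2]
hsv=cv2.cvtColor(p,cv2.COLOR_RGB2HSV); red=((hsv[...,0]<6)|(hsv[...,0]>174))&(hsv[...,1]>150)
m=(abs(Z-44)<6)&(j[...,0]>0)&(j[...,0]<113)&(j[...,1]>-100)
w=m&~red; r=m&red
for x in(50,70,90,105):
    s=abs(j[...,0]-x)<3; a=j[w&s][:,1]; b=j[r&s][:,1]; print(x,'piano',a.min().round(1) if len(a) else 0,a.max().round(1) if len(a) else 0,'stop',b.min().round(1) if len(b) else 0)
f=(abs(Z-40)<5)&(j[...,0]>100)&(hsv[...,1]<45)&(hsv[...,2]>110)
for y in(-30,0,30,60,90): 
    s=abs(j[...,1]-y)<3; a=j[(abs(Z-44)<4)&s&~red&(hsv[...,1]>60)][:,0]; b=j[f&s][:,0]; print(y,'piano x',a.min().round(1) if len(a) else 0,a.max().round(1) if len(a) else 0,'fence',np.percentile(b,1).round(1) if len(b) else 0)
E
```

```text
50 piano -42.4 132.1 stop 106.6
70 piano -42.1 131.9 stop 106.8
90 piano -42.6 131.7 stop 106.0
105 piano -42.4 132.2 stop 106.2
-30 piano x 23.6 114.4 fence 116.0
0 piano x 23.5 114.4 fence 115.9
30 piano x 23.5 114.4 fence 116.2
60 piano x 23.5 114.4 fence 108.1
90 piano x 23.5 114.4 fence 115.8
```

View pics/wg.png

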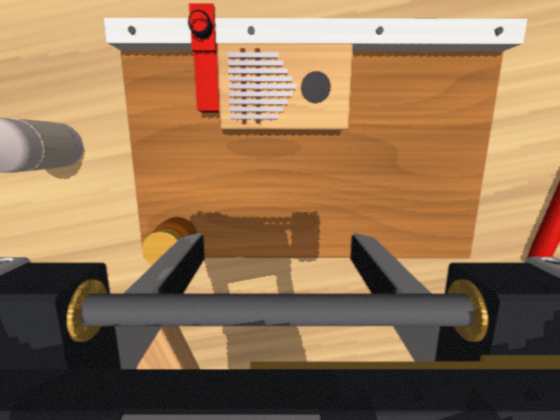

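The wrist view shows the piano (285,88) tight in the corner against the stop (207,85) and fence. Its end works out at jig y 107.6 and the stop face at about 106.5, so they touch within measurement error. It is square to the fence. Handing in.

```bash
python3 -c "
from cell import manip
print(manip.sign_off())"
```

```text
the job is handed in; nothing more can be done
None
```

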